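# Feed the spacer washers through the gate

## Task

Push the three round spacer washers on the feeding tray through the narrow gate into the slot, one at a time: bring each one completely into the slot before the next one starts through the gate. Only slide them along the tray with the fingertips, never lifting them, and leave the hexagon nut where it lies.

Things in the scene. Friction and masses are not known exactly. Their poses are not given: they have to be found in the camera images.
- feed_tray: fixed feeding tray: plywood base board 18 mm thick, aluminium walls 14 mm high and 6 mm thick on it. Origin on the bench under the middle of the gate (tray floor at z = +18 mm); tray +x points through the gate and down the slot. The washers start on the open floor before the gate, which reaches out to x = -220 mm, y = +-145 mm; two wing walls run from the gate's edges (0, +-27) mm to (-90, +-118) mm as a funnel
- slot_end (a point): middle of the slot's end wall, on the tray floor. The slot is 48 mm wide inside and 120 mm long, from the gate at tray x = 0 to this point at x = 120 mm; three washers in line just fit (108 mm). A washer is completely in the slot when its centre is 18 mm or more past the gate
- washer_a: plain dark steel spacer washer, a ring 36 mm across, 16 mm hole, 10 mm thick, about 0.06 kg, lying loose and flat on the tray floor; origin at the centre of its underside
- washer_b: plain dark steel spacer washer, a ring 36 mm across, 16 mm hole, 10 mm thick, about 0.06 kg, lying loose and flat on the tray floor; origin at the centre of its underside
- washer_c: plain dark steel spacer washer, a ring 36 mm across, 16 mm hole, 10 mm thick, about 0.06 kg, lying loose and flat on the tray floor; origin at the centre of its underside
- hex_nut: big dark steel hexagon nut, 36 mm over flats, 18 mm high, about 0.11 kg, loose on the tray floor among the washers, to be left alone; origin at the centre of its underside. Nut and washers start in random order in four places in an arc about 160 mm from the gate, 45 mm or more from centre to centre, each with a clear straight path to the gate
Things that resemble listed ones, but are neither listed nor needed, are in the scene too. Leave any orange look-alike of the washer_a alone.

How it is judged:
By the outcome, as a careful person would: the job done as asked, in the order asked, and still so for the second after the job is handed in, with the robot touching nothing.
It also fails if it takes over 67 s, if anything falls off the work surface, if the arm or the gripper's body presses on something with over 40 N, if the wrist force passes 120 N, or if a joint passes its speed limit or range.

## Robot

A 6-joint arm with a two-finger parallel gripper is mounted at the origin on a cart in front of the work surface, level with it; the furniture and walls round the work are solid. World frame = base frame: x ahead of the robot, y to its left, z up, the work surface at z = 0. Lengths are in mm, angles in rad, forces in N, time in s.
With the tool pointing down it reaches from about 275 to 1000 mm from the base axis. Payload 8.4 kg.
Tool frame: the origin (TCP) lies midway between the tips of the shut fingers; the grasp point (between the pads) lies 19 mm behind it; x points along the fingers, y is the direction in which the jaws open and shut, and the axes are right-handed (so a half turn about x gives the same grasp; the last joint's range is limited). The gripper opens to 85 mm and grips with 20 to 120 N. Pads are 22 mm wide; open, the fingers measure 114 mm over their backs; the gripper's body (76 mm by 85 mm) begins 54 mm behind the grasp point. The pads swing forward as they close: fully open they stand 13 mm farther back than shut.
Start: joints at [1.216, 0.353, 1.633, -0, 1.155, -0.002], TCP at [215.953, 586.509, 231.281] pointing down, gripper open.
Joint ranges: [-2.63, 2.63], [-0.92, 2.1], [0.06, 2.66], [-1.3, 4.44], [0, 2.69], [-3.02, 3.02]. Speed limits (rad/s): [2.22, 2.22, 2.79, 3.14, 3.14, 3.14].

## Interface

Orientations are given as [roll, pitch, yaw] about the fixed x, y, z axes, in that order (R = Rz(yaw) Ry(pitch) Rx(roll)).
In Python, from workcell import * gives the robot as it stands.
- The arm moves only by the tool send_rows, never from a script. Its arguments are lists of equal length, an entry for each row: "offset": the shift along the tool's x, y, z in cm, a list of three; "delta_rot": the turn, a rotation vector about the tool's x, y, z in rad, a list of three. In form: {"offset": [[tx, ty, tz], ...], "delta_rot": [[wx, wy, wz], ...]}. A call has 1 to 10 rows; each row shifts and turns the pose as measured when the row begins, along the tool's axes as they then stand; what a row does not reach is not made up. A row lasts 1/8 s, in which the tool goes at most 62.5 mm and 10.7 degrees, less where a joint would pass 70% of its speed; a pose out of reach is approached as far as the arm can. A call with a gripper value outside its range is refused whole. "fingers" is the opening in per cent of the stroke, from 0 (shut) to 100 (fully open), set as the call begins (left out, the last holds). The fingers move at their own pace and stop on an object; "newtons" is the grip in N (left out, the last holds). Time passes only in rows, so rows that do not move let the fingers close. It gives the time, the measured TCP pose, the force and the opening at its end, in the units of the state.
- read_state(): the state, without advancing time (a new reading comes with each control period).
- camera(name): name is "scene" or "top" or "wrist"; returns a dict with "color" (480x640x3 uint8, red, green, blue), "z_map" (480x640 float32, mm along the optical axis (not along the pixel's ray), 0 where there is no reading), "camera_matrix" (3x3 intrinsics, pixels), "k1" (the pictures are not rectified: a ray, as slopes to the right and down, at radius r is drawn at 1 + k1 r^2 times it, then the intrinsics apply), "R" (3x3) and "t" (3): a world point X has camera coordinates R X + t. Camera axes: x right, y down, z forward; pixel columns grow to the right and rows downward; lengths in mm; the calibration is good to about 2 mm. A picture is of the moment at which its call begins.
- finish_job(): hands the job in, once; it reports no verdict.
The state is a dict: "clock": time; "qpos": joint angles; "joint_vel": joint speeds; "effort": joint torques, N m; "tool_pos": TCP position; "eef_rot": TCP orientation; "ft_force": force on the tool from outside, world axes, zero at the start; "moment": the same for the moment, N m; "width": finger opening in mm.
Only numpy, scipy, OpenCV 4.12 (cv2) and the standard library are available. Lean on these libraries where they do the work, as an engineer would, in place of code of your own. Each camera call takes 0.05 s, during which the arm holds its last target. There are 200 camera calls.

## Working session

There is one attempt and no reset: what is moved stays moved. The work goes in short steps, Python scripts to look and compute and a tool call to move; the robot and the scene stay as the last step left them, time stands still between calls to the robot, and variables do not carry over. Pictures are saved under pics/ and viewed, about 8 in all and at most 12, crops included, and the job is handed in when it is done.

Besides the shell and the picture viewer there is one more tool, called after "Request:" in YAML: its name, and indented under it one key for each argument. send_rows: Moves the arm, as the interface text tells. Its arguments: {"type":"object","properties":{"offset":{"type":"array","items":{"type":"array","items":{"type":"number"}}},"delta_rot":{"type":"array","items":{"type":"array","items":{"type":"number"}}},"fingers":{"type":"number"},"newtons":{"type":"number"}},"required":["offset","delta_rot"]}

```bash
mkdir -p pics; ls
python3 - <<'E'
from workcell import *
import cv2,numpy as np
s=read_state();print(s['clock'],s['tool_pos'],s['eef_rot'],s['width'])
for n in("top","scene"):
    c=camera(n);cv2.imwrite(f'pics/{n}0.png',c['color'][:,:,::-1]);np.savez(f'pics/{n}0.npz',**{k:np.array(v) for k,v in c.items()})
    print(n,c['camera_matrix'],c['k1'],c['R'],c['t'])
E
```

```text
pics
0.0 [215.78925217 586.03927205 230.54318102] [-1.56925313  1.56934495 -1.9220595 ] 85.51124598710784
top [[487.23792295   0.         317.75930557]
 [  0.         487.23792295 244.82527405]
 [  0.           0.           1.        ]] -0.026689864356947667 [[-0.00329347 -0.99992477 -0.01181525]
 [-0.99152102  0.0048002  -0.12985771]
 [ 0.12990466  0.01128738 -0.99146224]] [-47.10428957 554.05368324 867.25538762]
scene [[610.86122187   0.         315.30839592]
 [  0.         610.86122187 240.57315009]
 [  0.           0.           1.        ]] 0.032215203982444776 [[-0.67442141 -0.73823671  0.01274044]
 [-0.55411872  0.49466454 -0.66952179]
 [ 0.48796332 -0.45859955 -0.74268314]] [354.47874347 380.96689415 632.19468863]
```

View pics/top0.png

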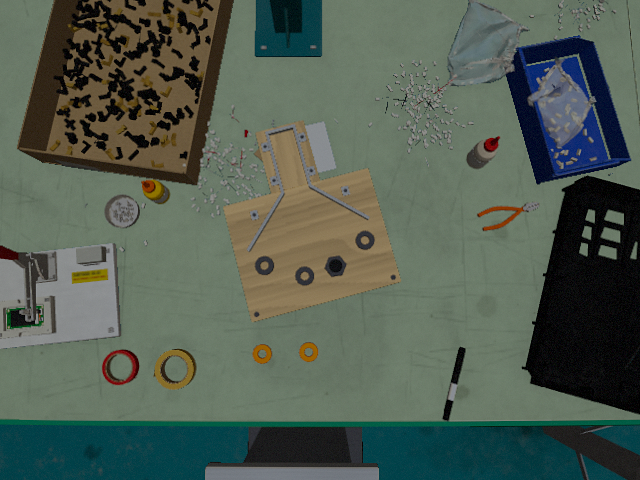

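The top view shows dark rings at (265,266), (304,276) and (365,240). The hex nut is at (336,266), and the orange look-alikes at (262,353) and (309,352) lie off the tray. The gate is near (297,190). Next I measure these and check them in a close crop.

```bash
cat > h.py <<'E'
import numpy as np,cv2
def ray(c,uv,z):
    K=np.array(c['camera_matrix']);k=float(c['k1']);R=np.array(c['R']);t=np.array(c['t'])
    uv=np.atleast_2d(np.array(uv,float))
    p=cv2.undistortPoints(uv[:,None],K,np.array([k,0,0,0.]))[:,0]
    d=np.c_[p,np.ones(len(p))]@R; o=-R.T@t
    return o+d*((z-o[2])/d[:,2])[:,None]
def proj(c,X):
    K=np.array(c['camera_matrix']);k=float(c['k1']);R=np.array(c['R']);t=np.array(c['t'])
    X=np.atleast_2d(np.array(X,float))
    return cv2.projectPoints(X,cv2.Rodrigues(R)[0],t,K,np.array([k,0,0,0.]))[0][:,0]
def dark(c,box=None,thr=85):
    g=np.array(c['color']).max(2);m=(g<thr).astype(np.uint8)
    if box: 
        b=np.zeros_like(m);b[box[1]:box[3],box[0]:box[2]]=1;m*=b
    out=[]
    for q in cv2.findContours(m,cv2.RETR_EXTERNAL,cv2.CHAIN_APPROX_NONE)[0]:
        a=cv2.contourArea(q)
        if a>80: out.append((q,a))
    return out
E
python3 - <<'E'
from h import *
c=np.load('pics/top0.npz')
im=c['color'];hsv=cv2.cvtColor(im,cv2.COLOR_RGB2HSV)
for q,a in dark(c,(225,170,402,322)):
    (x,y),r=cv2.minEnclosingCircle(q);M=cv2.moments(q);u=[M['m10']/M['m00'],M['m01']/M['m00']]
    z=28
    P=ray(c,q[:,0],z); e=cv2.minEnclosingCircle(P[:,:2].astype(np.float32))
    print(np.round(u,1),a,'world',ray(c,u,z).round(1),'dia',round(2*e[1],1))
# board
m=cv2.inRange(hsv,(8,40,90),(28,200,255));b=np.zeros_like(m);b[118:325,222:404]=1;m*=b
n,l,st,ce=cv2.connectedComponentsWithStats(m);i=1+np.argmax(st[1:,4]);
q=cv2.findContours((l==i).astype(np.uint8),cv2.RETR_EXTERNAL,cv2.CHAIN_APPROX_NONE)[0];q=max(q,key=cv2.contourArea)
ap=cv2.approxPolyDP(q,4,True)[:,0];
for p,w in zip(ap,ray(c,ap,18)):print(p,w.round(1))
cr=im[115:325,220:405,::-1];cv2.imwrite('pics/crop.png',cv2.resize(cr,None,fx=2.8,fy=2.8,interpolation=cv2.INTER_CUBIC))
E
```

```text
[304.2 275.6] 245.5 world [[497.5 -24.   28. ]] dia 34.8
[335.  265.8] 297.0 world [[515.4 -81.2  28. ]] dia 40.2
[264.1 265.2] 251.0 world [[517.1  50.9  28. ]] dia 35.1
[364.6 239.9] 248.0 world [[ 563.8 -137.    28. ]] dia 35.0
[302 120] [803.2 -19.1  18. ]
[255 133] [777.4  72.9  18. ]
[259 148] [746.9  64.6  18. ]
[254 154] [734.8  74.2  18. ]
[263 161] [720.6  56.5  18. ]
[271 193] [657.   40.3  18. ]
[223 206] [632.1 132.3  18. ]
[251 321] [414.1  75.3  18. ]
[400 281] [ 487.2 -202.7   18. ]
[368 169] [ 703.3 -146.6   18. ]
[320 180] [682.  -53.9  18. ]
```

View pics/crop.png

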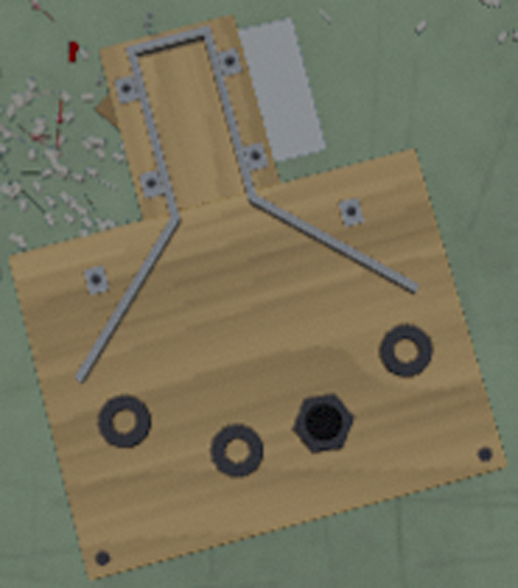

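View pics/scene0.png

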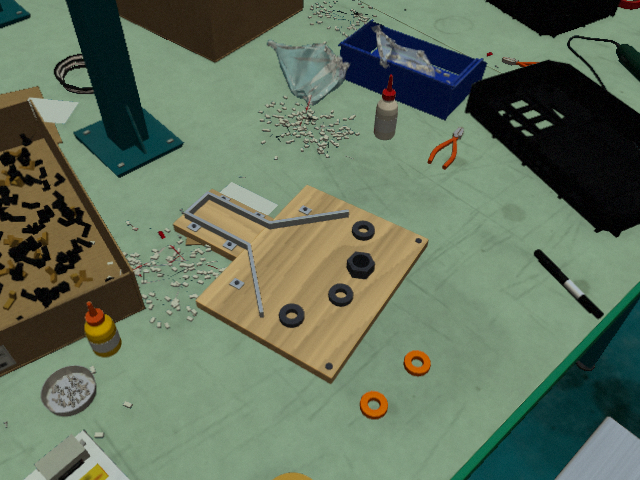

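The crop confirms three plain rings, at crop pixels (125,421), (237,451) and (405,350). The hexagon, with its dark threaded bore, is at (323,423), and I leave it alone. The scene view agrees: the washers show at (291,315), (340,294) and (363,230), the nut at (360,264), and the orange ones are off the tray. Next I fit the tray frame.

Run:
```python
from h import *
c=np.load('pics/top0.npz')
w=[((177,219),(0,27)),((250,200),(0,-27)),((135,50),(123,27)),((207,33),(123,-27)),((80,380),(-90,118)),((414,290),(-90,-118))]
px=np.array([p for p,_ in w],float)/2.8+[220,115]
A=ray(c,px,32)[:,:2]; T=np.array([t for _,t in w],float)
A=np.r_[A,[[414.1,75.3],[487.2,-202.7]]];T=np.r_[T,[[-220,145],[-220,-145]]]
ma,mt=A.mean(0),T.mean(0);U,S,V=np.linalg.svd((T-mt).T@(A-ma));R=(U@V).T
o=ma-R@mt;print('o',o,'yaw',np.arctan2(R[1,0],R[0,0]),'res',(A-(T@R.T+o)).round(1).tolist())
np.savez('tray.npz',R=R,o=o)
for n,p in dict(A=(517.1,50.9),B=(497.5,-24),C=(563.8,-137),N=(515.4,-81.2)).items():
    t=R.T@(np.array(p)-o);print(n,t.round(1),np.hypot(*t).round(1))
# cross-check with scene view
s=np.load('pics/scene0.npz')
for q,a in dark(s,(200,190,425,375)):
    M=cv2.moments(q);u=[M['m10']/M['m00'],M['m01']/M['m00']];print(np.round(u),a,ray(s,u,27).round(1), ray(s,u,36).round(1))
tz=c['z_map'];K=c['camera_matrix']
for u,v in((297,240),(304,269),(290,160)):
    z=float(np.median(tz[v-1:v+2,u-1:u+2]));X=c['R'].T@(np.linalg.inv(K)@[u,v,1]*z-c['t']);print('depth',u,v,X.round(1))
```

```text
o [660.72476398  -9.21022495] yaw 0.25461750715230846 res [[-0.9, -1.3], [-1.6, 1.7], [-0.8, -2.5], [-2.6, 0.2], [0.0, -2.7], [0.2, 2.8], [2.8, -0.4], [2.9, 2.2]]
A [-123.9   94.3] 155.7
B [-161.7   26.8] 163.9
C [-126.   -99.3] 160.4
N [-158.8  -33.1] 162.2
[260. 340.] 439.0 [[514.2 110.5  27. ]] [[509.3 113.8  36. ]]
[291. 315.] 451.0 [[517.   53.3  27. ]] [[512.1  57.3  36. ]]
[340. 295.] 421.5 [[497.3 -21.5  27. ]] [[492.7 -16.5  36. ]]
[360. 265.] 567.5 [[516.9 -81.4  27. ]] [[512.  -75.6  36. ]]
[380. 310.] 214.0 [[440.8 -43.9  27. ]] [[436.9 -38.6  36. ]]
[219. 251.] 117.0 [[678.5  57.4  27. ]] [[671.5  61.4  36. ]]
[223. 235.] 167.0 [[699.3  33.1  27. ]] [[692.1  37.3  36. ]]
[363. 230.] 329.5 [[ 564.  -134.4   27. ]] [[ 558.5 -127.9   36. ]]
[273. 215.] 586.5 [[680.9 -51.7  27. ]] [[673.9 -46.3  36. ]]
depth 297 240 [565.7  -9.8  17.2]
depth 304 269 [509.8 -23.5  26.5]
depth 290 160 [722.3   4.1  17.1]
```

```bash
cat > plan.py <<'E'
import numpy as np,sys
from scipy.spatial.transform import Rotation as Ro
from workcell import *
T=np.load('tray.npz');TR,TO=T['R'],T['o'];TY=np.arctan2(TR[1,0],TR[0,0])
def pose(tx,ty,z,h,sg):   # tray xy, world z, heading in tray (rad); tool x down, sg*tool z = heading
    p=np.r_[TR@[tx,ty]+TO,z];a=h+TY
    X=np.array([0,0,-1.]);Z=sg*np.array([np.cos(a),np.sin(a),0]);Y=np.cross(Z,X)
    return p,Ro.from_matrix(np.c_[X,Y,Z])
def now():
    s=read_state();return np.array(s['tool_pos']),Ro.from_euler('xyz',s['eef_rot']),s
def rows(wps,sg):
    p,R,s=now();off=[];rot=[]
    for tx,ty,z,h,step in wps:
        p1,R1=pose(tx,ty,z,h,sg);v=(R.inv()*R1).as_rotvec()
        n=max(1,int(np.ceil(max(np.linalg.norm(p1-p)/step,np.linalg.norm(v)/.17))))
        for i in range(n):
            q=p+(p1-p)/n;o=R.inv().apply(q-p)/10
            off.append([round(float(x),2)+0. for x in o]);rot.append([round(float(x),3)+0. for x in v/n])
            p=q;R=R*Ro.from_rotvec(v/n)
    for k in range(0,len(off),10):print(len(off[k:k+10]),'off',off[k:k+10],'\nrot',rot[k:k+10])
def where():
    p,R,s=now();t=TR.T@(p[:2]-TO);Z=R.as_matrix()[:,2]
    print('t',round(s['clock'],2),'tray',t.round(1),'z',p[2].round(1),'headZ',round(float(np.arctan2(Z[1],Z[0])-TY),3),'F',np.round(s['ft_force'],1),'w',round(s['width'],1))
def behind(w,h,d=36): return w[0]-d*np.cos(h),w[1]-d*np.sin(h)
E
python3 - <<'E'
from plan import *
where();print(now()[1].as_matrix().round(2))
w=(-161.7,26.8);h=np.arctan2(-w[1],-40-w[0]);print(h)
b=behind(w,h,40)
for sg in(1,-1):print(sg);rows([(*b,90,h,55)],sg)
E
```

```text
t 0.1 tray [-280.6  688.2] z 230.6 headZ -0.607 F [ 0.3  0.  -0.3] w 85.3
[[-0.    0.35  0.94]
 [-0.    0.94 -0.35]
 [-1.   -0.    0.  ]]
-0.21675407311647105
1
10 off [[1.09, -3.77, 3.37], [1.0, -3.57, 3.01], [0.93, -3.38, 2.67], [0.85, -3.19, 2.37], [0.79, -3.01, 2.1], [0.73, -2.84, 1.85], [0.67, -2.67, 1.63], [0.62, -2.51, 1.43], [0.57, -2.35, 1.25], [0.53, -2.21, 1.09]] 
rot [[-0.03, 0.0, 0.0], [-0.03, 0.0, 0.0], [-0.03, 0.0, 0.0], [-0.03, 0.0, 0.0], [-0.03, 0.0, 0.0], [-0.03, 0.0, 0.0], [-0.03, 0.0, 0.0], [-0.03, 0.0, 0.0], [-0.03, 0.0, 0.0], [-0.03, 0.0, 0.0]]
3 off [[0.49, -2.07, 0.94], [0.45, -1.93, 0.81], [0.41, -1.81, 0.7]] 
rot [[-0.03, 0.0, 0.0], [-0.03, 0.0, 0.0], [-0.03, 0.0, 0.0]]
-1
10 off [[0.83, -2.88, 2.58], [0.78, -2.29, 2.83], [0.74, -1.7, 2.98], [0.69, -1.12, 3.02], [0.65, -0.59, 2.98], [0.61, -0.09, 2.86], [0.58, 0.35, 2.67], [0.54, 0.73, 2.42], [0.51, 1.04, 2.14], [0.48, 1.29, 1.83]] 
rot [[0.162, 0.0, 0.0], [0.162, 0.0, 0.0], [0.162, 0.0, 0.0], [0.162, 0.0, 0.0], [0.162, 0.0, 0.0], [0.162, 0.0, 0.0], [0.162, 0.0, 0.0], [0.162, 0.0, 0.0], [0.162, 0.0, 0.0], [0.162, 0.0, 0.0]]
7 off [[0.45, 1.48, 1.5], [0.42, 1.6, 1.17], [0.4, 1.67, 0.85], [0.38, 1.68, 0.53], [0.35, 1.64, 0.24], [0.33, 1.56, -0.02], [0.31, 1.44, -0.26]] 
rot [[0.162, 0.0, 0.0], [0.162, 0.0, 0.0], [0.162, 0.0, 0.0], [0.162, 0.0, 0.0], [0.162, 0.0, 0.0], [0.162, 0.0, 0.0], [0.162, 0.0, 0.0]]
```

```bash
sed -i 's|        for i in range(n):|        d=(p1-p)/n\n        for i in range(n):|; s|q=p+(p1-p)/n|q=p+d|' plan.py
python3 - <<'E'
from plan import *
w=(-161.7,26.8);h=np.arctan2(-w[1],-40-w[0])
b=behind(w,h,40)
rows([(*b,200,h,58)],1)
E
```

```text
10 off [[0.26, -4.09, 3.65], [0.26, -4.2, 3.52], [0.26, -4.32, 3.38], [0.26, -4.42, 3.24], [0.26, -4.53, 3.09], [0.26, -4.62, 2.94], [0.26, -4.72, 2.79], [0.26, -4.81, 2.63], [0.26, -4.89, 2.48], [0.26, -4.97, 2.32]] 
rot [[-0.033, 0.0, 0.0], [-0.033, 0.0, 0.0], [-0.033, 0.0, 0.0], [-0.033, 0.0, 0.0], [-0.033, 0.0, 0.0], [-0.033, 0.0, 0.0], [-0.033, 0.0, 0.0], [-0.033, 0.0, 0.0], [-0.033, 0.0, 0.0], [-0.033, 0.0, 0.0]]
2 off [[0.26, -5.04, 2.15], [0.26, -5.11, 1.99]] 
rot [[-0.033, 0.0, 0.0], [-0.033, 0.0, 0.0]]
```

Request:
send_rows:
  offset:
    - [0.26,-4.1,3.65]
    - [0.26,-4.2,3.5]
    - [0.26,-4.3,3.4]
    - [0.26,-4.4,3.25]
    - [0.26,-4.5,3.1]
    - [0.26,-4.6,2.95]
    - [0.26,-4.7,2.8]
    - [0.26,-4.8,2.65]
    - [0.26,-4.9,2.5]
    - [0.26,-5.0,2.3]
  delta_rot:
    - [-0.033,0,0]
    - [-0.033,0,0]
    - [-0.033,0,0]
    - [-0.033,0,0]
    - [-0.033,0,0]
    - [-0.033,0,0]
    - [-0.033,0,0]
    - [-0.033,0,0]
    - [-0.033,0,0]
    - [-0.033,0,0]
  fingers: 14

```text
clock: 1.35
tool_pos: [425.7, 65.7, 202.7]
eef_rot: [-1.195, 1.569, -1.2]
ft_force: [0.3, 1.0, -0.2]
width: 12.1
```

Run:
```python
from plan import *
where()
w=(-161.7,26.8);h=np.arctan2(-w[1],-40-w[0])
b=behind(w,h,40)
rows([(*b,100,h,50),(*b,40,h,30)],1)
```

```text
t 1.35 tray [-208.5  131.7] z 202.7 headZ -0.26 F [ 0.3  1.  -0.2] w 12.1
6 off [[3.43, -3.03, 1.07], [3.43, -3.05, 1.03], [3.43, -3.06, 0.99], [2.0, 0.0, 0.0], [2.0, 0.0, 0.0], [2.0, 0.0, 0.0]] 
rot [[-0.014, 0.0, 0.0], [-0.014, 0.0, 0.0], [-0.014, 0.0, 0.0], [0.0, 0.0, 0.0], [0.0, 0.0, 0.0], [0.0, 0.0, 0.0]]
```

Request:
send_rows:
  offset:
    - [3.4,-3.0,1.1]
    - [3.4,-3.1,1.0]
    - [3.4,-3.1,1.0]
    - [2,0,0]
    - [2,0,0]
    - [2,0,0]
    - [0,0,0]
  delta_rot:
    - [-0.014,0,0]
    - [-0.014,0,0]
    - [-0.014,0,0]
    - [0,0,0]
    - [0,0,0]
    - [0,0,0]
    - [0,0,0]

```text
clock: 2.22
tool_pos: [459.9, -33.6, 35.8]
eef_rot: [-0.567, 1.569, -0.535]
ft_force: [-0.8, -0.1, 0.7]
width: 11.9
```

Run:
```python
from plan import *
import cv2
where()
a=camera('wrist')['color'];b=camera('scene')['color'][180:390,190:440]
b=cv2.resize(b,None,fx=2,fy=2);a=cv2.resize(a,(384,288))
im=np.zeros((708,500,3),np.uint8);im[:420,:500]=b;im[420:,:384]=a
cv2.imwrite('pics/w1.png',im[:,:,::-1][:600] if 0 else cv2.resize(im[:,:,::-1],None,fx=.84,fy=.84))
```

```text
t 2.23 tray [-200.5   26.9] z 35.8 headZ -0.223 F [-0.8 -0.1  0.7] w 11.9
```

View pics/w1.png

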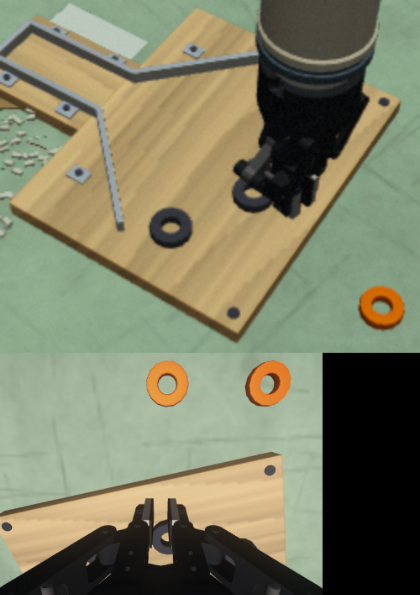

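The view shows the finger pair just behind washer B (scene crop 252,195), but about 8 mm too far toward -y. The numbers agree with this, so I correct for it, then lower and push.

Run:
```python
from plan import *
w=(-161.7,26.8);h=np.arctan2(-w[1],-40-w[0])
b=behind(w,h,40)
rows([(*b,35.8,h,8),(*b,21,h,8)],1)
```

```text
4 off [[0.07, 0.41, -0.17], [0.07, 0.41, -0.17], [0.74, 0.0, 0.0], [0.74, 0.0, 0.0]] 
rot [[-0.003, 0.002, 0.001], [-0.003, 0.002, 0.001], [0.0, 0.0, 0.0], [0.0, 0.0, 0.0]]
```

Request:
send_rows:
  offset:
    - [0.05,0.4,-0.2]
    - [0.05,0.4,-0.2]
    - [0.7,0,0]
    - [0.5,0,0]
    - [0,0,0]
  delta_rot:
    - [0,0,0]
    - [0,0,0]
    - [0,0,0]
    - [0,0,0]
    - [0,0,0]

```text
clock: 2.95
tool_pos: [458.1, -25.0, 25.4]
eef_rot: [-0.21, 1.562, -0.177]
ft_force: [-0.7, 0.7, 0.1]
width: 12.1
```

Run:
```python
from plan import *
where();where()
w=(-161.7,26.8);h=np.arctan2(-w[1],-40-w[0])
rows([(*behind((-48,1),h,28.3),21,h,12)],1)
```

```text
t 2.95 tray [-200.1   35.8] z 25.4 headZ -0.222 F [-0.7  0.7  0.1] w 12.1
t 2.95 tray [-200.1   35.8] z 25.4 headZ -0.222 F [-0.7  0.7  0.1] w 12.1
10 off [[0.05, -0.01, 1.16], [0.05, -0.01, 1.16], [0.05, -0.01, 1.16], [0.05, -0.01, 1.16], [0.05, -0.01, 1.16], [0.05, -0.01, 1.16], [0.04, -0.01, 1.16], [0.04, -0.01, 1.16], [0.04, -0.01, 1.16], [0.04, -0.01, 1.16]] 
rot [[0.0, 0.001, 0.0], [0.0, 0.001, 0.0], [0.0, 0.001, 0.0], [0.0, 0.001, 0.0], [0.0, 0.001, 0.0], [0.0, 0.001, 0.0], [0.0, 0.001, 0.0], [0.0, 0.001, 0.0], [0.0, 0.001, 0.0], [0.0, 0.001, 0.0]]
1 off [[0.04, -0.01, 1.16]] 
rot [[0.0, 0.001, 0.0]]
```

Request:
send_rows:
  offset:
    - [0.4,0,0]
    - [0,0,0.8]
    - [0,0,1.1]
    - [0,0,1.1]
    - [0,0,1.1]
    - [0,0,1.1]
    - [0,0,1.1]
  delta_rot:
    - [0,0,0]
    - [0,0,0]
    - [0,0,0]
    - [0,0,0]
    - [0,0,0]
    - [0,0,0]
    - [0,0,0]

```text
clock: 3.82
tool_pos: [525.8, -23.0, 21.7]
eef_rot: [-0.208, 1.562, -0.175]
ft_force: [0.2, -0.8, -0.3]
width: 11.8
```

```bash
cat >> plan.py <<'E'
def see():
    import cv2
    from h import ray
    c=camera('top');out=[]
    g=np.array(c['color']);m=((g.max(2)<85)).astype(np.uint8)
    cv2.imwrite('pics/_last.png',g[:,:,::-1])
    for q in cv2.findContours(m,cv2.RETR_EXTERNAL,cv2.CHAIN_APPROX_NONE)[0]:
        a=cv2.contourArea(q)
        if a<60:continue
        M=cv2.moments(q);w=ray(c,[M['m10']/M['m00'],M['m01']/M['m00']],28)[0,:2];t=TR.T@(w-TO)
        if -215<t[0]<130 and abs(t[1])<145:out.append((t.round(0).tolist(),a))
    print('see',out)
E
python3 - <<'E'
from plan import *
where();see()
w=(-161.7,26.8);h=np.arctan2(-w[1],-40-w[0])
rows([(*behind((-48,1),h,28.3),21,h,12)],1)
E
```

```text
t 3.83 tray [-134.    20.6] z 21.7 headZ -0.222 F [ 0.2 -0.8 -0.3] w 11.8
see [([-126.0, -99.0], 245.0)]
5 off [[0.03, -0.01, 1.16], [0.03, -0.01, 1.16], [0.03, -0.01, 1.16], [0.03, -0.01, 1.16], [0.02, -0.01, 1.16]] 
rot [[-0.001, 0.002, 0.0], [-0.001, 0.002, 0.0], [-0.001, 0.002, 0.0], [-0.001, 0.002, 0.0], [-0.001, 0.002, 0.0]]
```

Request:
send_rows:
  offset:
    - [0,0,1.1]
    - [0,0,1.1]
    - [0,0,1.1]
    - [0,0,1.1]
    - [0,0,1.0]
    - [0,0,0]
  delta_rot:
    - [0,0,0]
    - [0,0,0]
    - [0,0,0]
    - [0,0,0]
    - [0,0,0]
    - [0,0,0]

```text
clock: 4.62
tool_pos: [585.8, -21.0, 22.5]
eef_rot: [-0.175, 1.56, -0.142]
ft_force: [-0.6, -0.1, 0.3]
width: 11.6
```

Run:
```python
from plan import *
import cv2
where()
a=camera('top')['color'][115:325,220:405];b=camera('scene')['color'][180:340,170:400]
w=camera('wrist')['color'][260:,150:490]
a=cv2.resize(a,(370,420));b=cv2.resize(b,(420,292));w=cv2.resize(w,(420,272))
im=np.zeros((566,792,3),np.uint8);im[:420,:370]=a;im[:292,370:790]=b;im[292:564,370:790]=w
cv2.imwrite('pics/v2.png',im[:,:,::-1])
```

```text
t 4.62 tray [-75.5   7.4] z 22.5 headZ -0.222 F [-0.6 -0.1  0.3] w 11.6
```

View pics/v2.png

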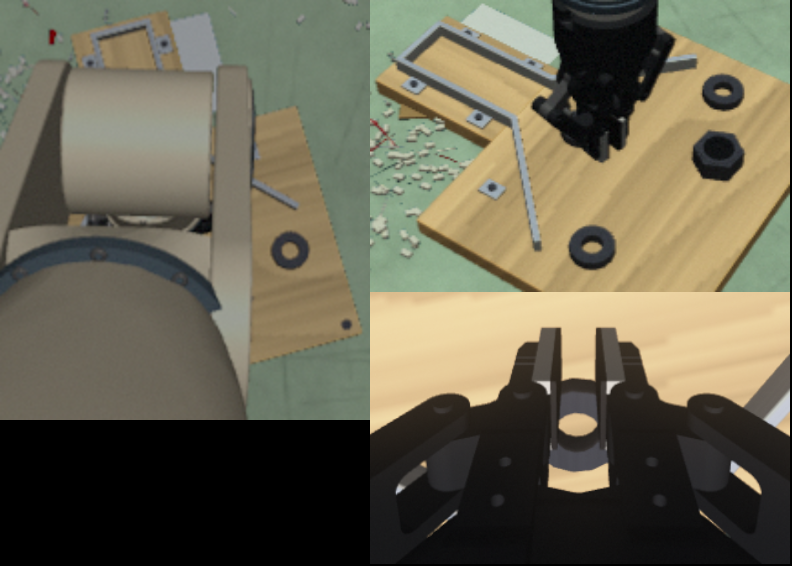

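The wrist view shows washer B's hole centred between the fingertips at (577,424), with the gate ahead. I turn about the washer and push straight in.

Run:
```python
from plan import *
rows([(-76,0,21.5,0,12),(17,0,21.5,0,12)],1)
```

```text
10 off [[0.04, -0.37, 0.13], [0.04, -0.38, 0.09], [0.0, 0.0, 1.16], [0.0, 0.0, 1.16], [0.0, 0.0, 1.16], [0.0, 0.0, 1.16], [0.0, 0.0, 1.16], [0.0, 0.0, 1.16], [0.0, 0.0, 1.16], [0.0, 0.0, 1.16]] 
rot [[-0.111, 0.005, 0.001], [-0.111, 0.005, 0.001], [0.0, 0.0, 0.0], [0.0, 0.0, 0.0], [0.0, 0.0, 0.0], [0.0, 0.0, 0.0], [0.0, 0.0, 0.0], [0.0, 0.0, 0.0], [0.0, 0.0, 0.0], [0.0, 0.0, 0.0]]
```

Request:
send_rows:
  offset:
    - [0.05,-0.4,0.15]
    - [0.05,-0.4,0.15]
    - [0,0,1.1]
    - [0,0,1.1]
    - [0,0,1.1]
  delta_rot:
    - [-0.111,0.005,0]
    - [-0.111,0.005,0]
    - [0,0,0]
    - [0,0,0]
    - [0,0,0]

```text
clock: 5.4
tool_pos: [619.6, -19.8, 21.2]
eef_rot: [-2.59, 1.567, -2.335]
ft_force: [-0.1, 0.6, 0.1]
width: 12.0
```

Run:
```python
from plan import *
where()
rows([(17,0,21.5,0,12)],1)
```

```text
t 5.4 tray [-42.5   0.1] z 21.2 headZ 0.001 F [-0.1  0.6  0.1] w 12.0
5 off [[-0.01, 0.0, 1.19], [-0.01, 0.0, 1.19], [-0.01, 0.0, 1.19], [-0.01, 0.0, 1.19], [-0.01, 0.0, 1.19]] 
rot [[0.0, -0.001, 0.0], [0.0, -0.001, 0.0], [0.0, -0.001, 0.0], [0.0, -0.001, 0.0], [0.0, -0.001, 0.0]]
```

Request:
send_rows:
  offset:
    - [0,0,1.2]
    - [0,0,1.2]
    - [0,0,1.2]
    - [0,0,1.2]
    - [0,0,1.2]
    - [0,0,0.2]
    - [0,0,0]
  delta_rot:
    - [0,0,0]
    - [0,0,0]
    - [0,0,0]
    - [0,0,0]
    - [0,0,0]
    - [0,0,0]
    - [0,0,0]

```text
clock: 6.28
tool_pos: [685.0, -2.4, 20.7]
eef_rot: [-2.499, 1.567, -2.245]
ft_force: [-0.1, -0.6, -0.3]
width: 11.8
```

Run:
```python
from plan import *
import cv2
where()
b=camera('scene')['color'][170:310,160:360]
w=camera('wrist')['color'][220:,110:530]
b=cv2.resize(b,(500,350));w=cv2.resize(w,(400,248))
im=np.zeros((600,500,3),np.uint8);im[:350]=b;im[350:598,:400]=w
cv2.imwrite('pics/v3.png',im[:,:,::-1])
```

```text
t 6.28 tray [25.2  0.5] z 20.7 headZ -0.0 F [-0.1 -0.6 -0.3] w 11.8
```

View pics/v3.png

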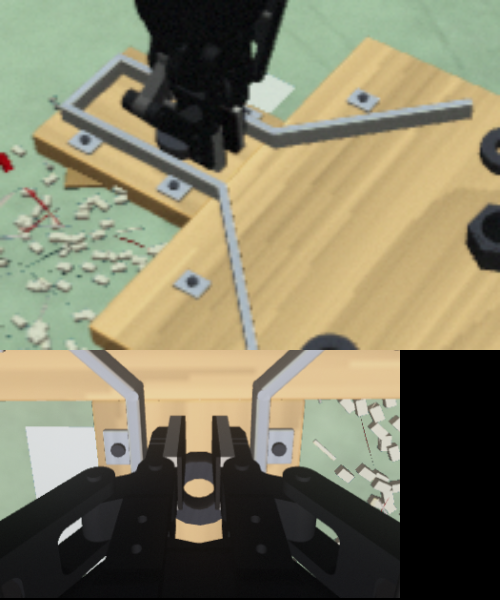

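The first washer is centred in the slot, past the gate (wrist inset: hole at (200,488) between the slot walls). I push it on toward the end, then back out and lift.

Request:
send_rows:
  offset:
    - [0,0,1.0]
    - [0,0,1.0]
    - [0,0,1.0]
    - [0,0,0.8]
    - [0,0,0]
    - [0,0,-3]
    - [0,0,-5]
    - [-2.5,0,-5]
    - [-5,0,-1]
    - [-1,0,0]
  delta_rot:
    - [0,0,0]
    - [0,0,0]
    - [0,0,0]
    - [0,0,0]
    - [0,0,0]
    - [0,0,0]
    - [0,0,0]
    - [0,0,0]
    - [0,0,0]
    - [0,0,0]

```text
clock: 7.62
tool_pos: [583.1, -28.0, 106.0]
eef_rot: [-2.904, 1.565, -2.649]
ft_force: [-0.3, -0.3, -0.1]
width: 11.9
```

Run:
```python
from plan import *
where()
w=(-123.9,94.3);h=np.arctan2(-w[1],-45-w[0]);print(h)
rows([(*behind(w,h,40),90,h,45),(*behind(w,h,40),40,h,30)],1)
```

```text
t 7.62 tray [-79.9   1.4] z 106.0 headZ 0.0 F [-0.3 -0.3 -0.1] w 11.9
-0.8740795048096636
8 off [[0.27, 2.06, -1.16], [0.27, 1.87, -1.45], [0.27, 1.64, -1.7], [0.27, 1.38, -1.92], [0.27, 1.08, -2.1], [0.27, 0.76, -2.24], [2.5, 0.0, 0.0], [2.5, 0.0, 0.0]] 
rot [[0.146, -0.001, 0.001], [0.146, -0.001, 0.001], [0.146, -0.001, 0.001], [0.146, -0.001, 0.001], [0.146, -0.001, 0.001], [0.146, -0.001, 0.001], [0.0, 0.0, 0.0], [0.0, 0.0, 0.0]]
```

Request:
send_rows:
  offset:
    - [0.27,2.05,-1.15]
    - [0.27,1.85,-1.45]
    - [0.27,1.65,-1.7]
    - [0.27,1.4,-1.9]
    - [0.27,1.1,-2.1]
    - [0.27,0.75,-2.25]
    - [0,0,0]
  delta_rot:
    - [0.146,0,0]
    - [0.146,0,0]
    - [0.146,0,0]
    - [0.146,0,0]
    - [0.146,0,0]
    - [0.146,0,0]
    - [0,0,0]

```text
clock: 8.5
tool_pos: [484.1, 78.2, 87.9]
eef_rot: [-1.878, 1.566, -2.527]
ft_force: [1.1, 0.4, 0.1]
width: 12.1
```

Run:
```python
from plan import *
where();see()
w=(-123.9,94.3);h=np.arctan2(-w[1],-45-w[0])
rows([(*behind(w,h,40),60,h,25),(*behind(w,h,40),21.5,h,20)],1)
```

```text
t 8.5 tray [-148.9  129.1] z 87.9 headZ -0.904 F [1.1 0.4 0.1] w 12.1
see [([-159.0, -33.0], 297.0), ([-126.0, -99.0], 245.0), ([91.0, 1.0], 227.0)]
4 off [[1.41, -0.16, 0.09], [1.41, -0.16, 0.09], [1.93, 0.0, 0.0], [1.93, 0.0, 0.0]] 
rot [[-0.014, 0.0, 0.002], [-0.014, 0.0, 0.002], [0.0, 0.0, 0.0], [0.0, 0.0, 0.0]]
```

Request:
send_rows:
  offset:
    - [1.4,-0.16,0.1]
    - [1.4,-0.16,0.1]
    - [1.9,0,0]
    - [1.7,0,0]
    - [0,0,0]
  delta_rot:
    - [-0.014,0,0]
    - [-0.014,0,0]
    - [0,0,0]
    - [0,0,0]
    - [0,0,0]

```text
clock: 9.18
tool_pos: [486.9, 71.2, 18.8]
eef_rot: [-1.592, 1.567, -2.203]
ft_force: [0.3, -0.1, -0.2]
width: 11.8
```

Run:
```python
from plan import *
where()
w=(-123.9,94.3);h=np.arctan2(-w[1],-45-w[0])
rows([(*behind((-53,9.5),h,28.3),21.5,h,12)],1)
```

```text
t 9.18 tray [-148.   121.6] z 18.8 headZ -0.866 F [ 0.3 -0.1 -0.2] w 11.8
10 off [[-0.03, 0.0, 1.19], [-0.03, 0.0, 1.19], [-0.03, 0.0, 1.19], [-0.03, 0.0, 1.19], [-0.03, 0.0, 1.19], [-0.03, 0.0, 1.19], [-0.03, 0.01, 1.19], [-0.03, 0.01, 1.19], [-0.03, 0.01, 1.19], [-0.03, 0.01, 1.19]] 
rot [[0.001, 0.0, 0.0], [0.001, 0.0, 0.0], [0.001, 0.0, 0.0], [0.001, 0.0, 0.0], [0.001, 0.0, 0.0], [0.001, 0.0, 0.0], [0.001, 0.0, 0.0], [0.001, 0.0, 0.0], [0.001, 0.0, 0.0], [0.001, 0.0, 0.0]]
```

Request:
send_rows:
  offset:
    - [-0.25,0,0.5]
    - [0,0,1.1]
    - [0,0,1.15]
    - [0,0,1.15]
    - [0,0,1.15]
    - [0,0,1.15]
    - [0,0,1.15]
    - [0,0,1.15]
    - [0,0,1.15]
    - [0,0,0]
  delta_rot:
    - [0,0,0]
    - [0,0,0]
    - [0,0,0]
    - [0,0,0]
    - [0,0,0]
    - [0,0,0]
    - [0,0,0]
    - [0,0,0]
    - [0,0,0]
    - [0,0,0]

```text
clock: 10.42
tool_pos: [573.3, 10.8, 22.6]
eef_rot: [-0.978, 1.568, -1.589]
ft_force: [-0.3, -0.0, 0.4]
width: 11.8
```

Run:
```python
from plan import *
import cv2
where()
b=camera('scene')['color'][170:330,160:390]
w=camera('wrist')['color'][220:,110:530]
b=cv2.resize(b,(500,348));w=cv2.resize(w,(400,248))
im=np.zeros((600,500,3),np.uint8);im[:348]=b;im[350:598,:400]=w
cv2.imwrite('pics/v4.png',im[:,:,::-1])
h=-.866
p,R,s=now();t=TR.T@(p[:2]-TO);c=t+28.3*np.array([np.cos(h),np.sin(h)]);print('washer est',c)
# arc about washer, splitting into headings
wp=[]
for k in np.linspace(h,0,7)[1:]: wp.append((*behind(c,k,28.3),21.5,k,12))
rows(wp,1)
```

```text
t 10.43 tray [-79.5  41.4] z 22.6 headZ -0.866 F [-0.3 -0.   0.4] w 11.8
washer est [-62.22099263  20.54722918]
6 off [[0.1, -0.41, 0.03], [0.0, -0.41, 0.03], [0.0, -0.41, 0.03], [0.0, -0.41, 0.03], [0.0, -0.41, 0.03], [0.0, -0.41, 0.03]] 
rot [[-0.144, 0.001, 0.003], [-0.144, 0.0, 0.0], [-0.144, 0.0, 0.0], [-0.144, 0.0, 0.0], [-0.144, 0.0, 0.0], [-0.144, 0.0, 0.0]]
```

View pics/v4.png

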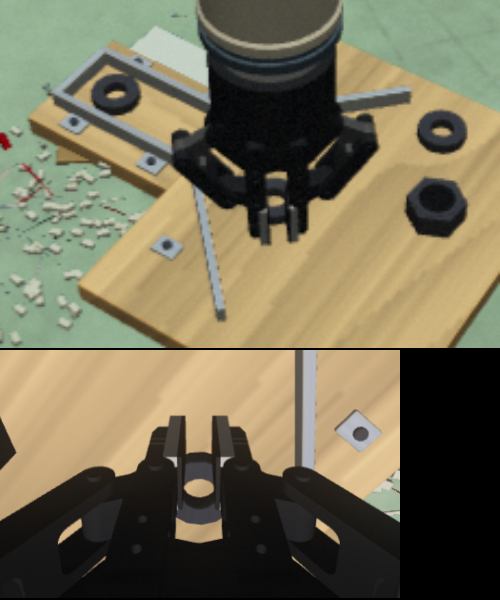

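The washer stays centred in the cradle (hole at (199,488) in the wrist inset), and the first washer lies deep in the slot at (116,93). I carry on to the centreline and turn.

Request:
send_rows:
  offset:
    - [0,0,0.9]
    - [0,0,0.9]
    - [0,0,0.8]
    - [0.05,-0.41,0.05]
    - [0.05,-0.41,0.05]
    - [0,-0.41,0.05]
    - [0,-0.41,0.05]
    - [0,-0.41,0.05]
    - [0,-0.41,0.05]
    - [0,0,0]
  delta_rot:
    - [0,0,0]
    - [0,0,0]
    - [0,0,0]
    - [-0.144,0,0]
    - [-0.144,0,0]
    - [-0.144,0,0]
    - [-0.144,0,0]
    - [-0.144,0,0]
    - [-0.144,0,0]
    - [0,0,0]

```text
clock: 11.78
tool_pos: [594.4, -30.5, 21.6]
eef_rot: [-1.946, 1.567, -1.666]
ft_force: [-0.6, -0.2, 0.1]
width: 12.2
```

Run:
```python
from plan import *
import cv2
where()
w=camera('wrist')['color'][220:,110:530]
cv2.imwrite('pics/v5.png',w[:,:,::-1])
rows([(-45,0,21.5,0,11),(36,0,21.5,0,11)],1)
```

```text
t 11.78 tray [-69.6  -3.9] z 21.6 headZ 0.025 F [-0.6 -0.2  0.1] w 12.2
10 off [[0.0, 0.11, 0.82], [0.0, 0.11, 0.82], [0.0, 0.12, 0.82], [0.0, 0.0, 1.01], [0.0, 0.0, 1.01], [0.0, 0.0, 1.01], [0.0, 0.0, 1.01], [0.0, 0.0, 1.01], [0.0, 0.0, 1.01], [0.0, 0.0, 1.01]] 
rot [[0.008, 0.0, 0.001], [0.008, 0.0, 0.001], [0.008, 0.0, 0.001], [0.0, 0.0, 0.0], [0.0, 0.0, 0.0], [0.0, 0.0, 0.0], [0.0, 0.0, 0.0], [0.0, 0.0, 0.0], [0.0, 0.0, 0.0], [0.0, 0.0, 0.0]]
1 off [[0.0, 0.0, 1.01]] 
rot [[0.0, 0.0, 0.0]]
```

View pics/v5.png

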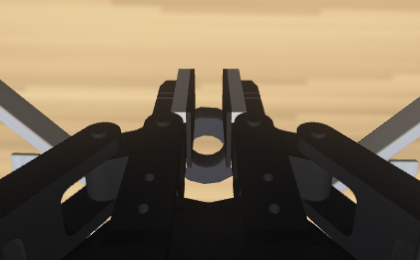

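Washer 2 is still centred (hole at (208,146)) and faces the gate. I push it through while correcting 4 mm sideways.

Request:
send_rows:
  offset:
    - [0,0.11,0.8]
    - [0,0.11,0.8]
    - [0,0.12,0.8]
    - [0,0,1]
    - [0,0,1]
    - [0,0,1]
  delta_rot:
    - [0.008,0,0]
    - [0.008,0,0]
    - [0.008,0,0]
    - [0,0,0]
    - [0,0,0]
    - [0,0,0]

```text
clock: 12.58
tool_pos: [649.4, -11.8, 21.6]
eef_rot: [-1.893, 1.568, -1.646]
ft_force: [-0.4, 0.9, 0.3]
width: 12.0
```

Run:
```python
from plan import *
where()
rows([(32,0,21.5,0,10)],1)
```

```text
t 12.57 tray [-11.6   0.4] z 21.6 headZ -0.008 F [-0.4  0.9  0.3] w 12.0
5 off [[0.0, 0.0, 0.87], [0.0, 0.0, 0.87], [0.0, 0.0, 0.87], [0.0, -0.01, 0.87], [0.0, -0.01, 0.87]] 
rot [[-0.002, 0.0, 0.001], [-0.002, 0.0, 0.001], [-0.002, 0.0, 0.001], [-0.002, 0.0, 0.001], [-0.002, 0.0, 0.001]]
```

Request:
send_rows:
  offset:
    - [0,0,0.9]
    - [0,0,0.9]
    - [0,0,0.9]
    - [0,0,0.9]
    - [0,0,0.6]
    - [0,0,0]
    - [0,0,-3]
    - [0,0,-4]
    - [-3,0,-4]
    - [-5,0,0]
  delta_rot:
    - [0,0,0]
    - [0,0,0]
    - [0,0,0]
    - [0,0,0]
    - [0,0,0]
    - [0,0,0]
    - [0,0,0]
    - [0,0,0]
    - [0,0,0]
    - [0,0,0]

```text
clock: 13.82
tool_pos: [580.2, -27.8, 98.5]
eef_rot: [-3.044, 1.562, -2.797]
ft_force: [0.3, 0.0, 1.0]
width: 12.1
```

Run:
```python
from plan import *
where();see()
w=(-126,-99.3);h=np.arctan2(-w[1],-45-w[0]);print(h)
rows([(*behind(w,h,40),90,h,45)],1)
```

```text
t 13.82 tray [-82.6   2.3] z 98.5 headZ -0.008 F [0.3 0.  1. ] w 12.1
see [([-126.0, -99.0], 244.0), ([-108.0, 75.0], 6265.5)]
0.8865492723878636
6 off [[0.27, -2.19, -1.22], [0.27, -1.99, -1.53], [0.27, -1.74, -1.81], [0.27, -1.45, -2.05], [0.27, -1.13, -2.24], [0.27, -0.79, -2.38]] 
rot [[-0.149, 0.0, 0.001], [-0.149, 0.0, 0.001], [-0.149, 0.0, 0.001], [-0.149, 0.0, 0.001], [-0.149, 0.0, 0.001], [-0.149, 0.0, 0.001]]
```

Request:
send_rows:
  offset:
    - [0.1,-2.2,-1.2]
    - [0.1,-2.0,-1.55]
    - [0.1,-1.75,-1.8]
    - [0.2,-1.45,-2.05]
    - [0.2,-1.15,-2.25]
    - [0.2,-0.8,-2.4]
    - [0,0,0]
  delta_rot:
    - [-0.149,0,0]
    - [-0.149,0,0]
    - [-0.149,0,0]
    - [-0.149,0,0]
    - [-0.149,0,0]
    - [-0.149,0,0]
    - [0,0,0]

```text
clock: 14.75
tool_pos: [551.9, -174.1, 100.8]
eef_rot: [-2.189, 1.552, -1.034]
ft_force: [0.4, -0.1, 0.4]
width: 12.0
```

Run:
```python
from plan import *
where();see()
w=(-126,-99.3);h=np.arctan2(-w[1],-45-w[0])
rows([(*behind(w,h,40),60,h,25),(*behind(w,h,40),21.5,h,20)],1)
```

```text
t 14.75 tray [-146.8 -132.1] z 100.8 headZ 0.901 F [ 0.4 -0.1  0.4] w 12.0
see [([-159.0, -33.0], 297.0), ([-165.0, -132.0], 402.5), ([78.0, 0.0], 463.5)]
4 off [[2.04, 0.26, -0.08], [2.04, 0.24, -0.09], [1.92, 0.0, 0.0], [1.92, 0.0, 0.0]] 
rot [[0.008, -0.005, 0.008], [0.008, -0.005, 0.008], [0.0, 0.0, 0.0], [0.0, 0.0, 0.0]]
```

Request:
send_rows:
  offset:
    - [2.0,0.26,-0.1]
    - [2.0,0.24,-0.1]
    - [1.9,0,0]
    - [1.5,0,0]
    - [0,0,0]
  delta_rot:
    - [0.008,-0.005,0.008]
    - [0.008,-0.005,0.008]
    - [0,0,0]
    - [0,0,0]
    - [0,0,0]

```text
clock: 15.42
tool_pos: [545.7, -169.9, 19.7]
eef_rot: [1.866, 1.565, 3.01]
ft_force: [-0.0, 0.7, 0.9]
width: 11.9
```

Run:
```python
from plan import *
where()
w=(-126,-99.3);h=np.arctan2(-w[1],-45-w[0])
rows([(*behind(w,h,40),21.5,h,12),(*behind((-46,-2),h,28.3),21.5,h,11.5)],1)
```

```text
t 15.43 tray [-151.8 -126.5] z 19.7 headZ 0.889 F [-0.   0.7  0.9] w 11.9
10 off [[-0.18, -0.28, -0.26], [0.0, 0.0, 1.15], [0.0, 0.0, 1.15], [0.0, 0.0, 1.15], [0.0, 0.0, 1.15], [0.0, 0.0, 1.15], [0.0, 0.0, 1.15], [0.0, 0.0, 1.15], [0.0, 0.0, 1.15], [0.0, 0.0, 1.15]] 
rot [[0.003, -0.002, -0.005], [0.0, 0.0, 0.0], [0.0, 0.0, 0.0], [0.0, 0.0, 0.0], [0.0, 0.0, 0.0], [0.0, 0.0, 0.0], [0.0, 0.0, 0.0], [0.0, 0.0, 0.0], [0.0, 0.0, 0.0], [0.0, 0.0, 0.0]]
3 off [[0.0, 0.0, 1.15], [0.0, 0.0, 1.15], [0.0, 0.0, 1.15]] 
rot [[0.0, 0.0, 0.0], [0.0, 0.0, 0.0], [0.0, 0.0, 0.0]]
```

Request:
send_rows:
  offset:
    - [-0.18,-0.28,-0.2]
    - [0,0,0.9]
    - [0,0,1.15]
    - [0,0,1.15]
    - [0,0,1.15]
    - [0,0,1.15]
    - [0,0,1.15]
    - [0,0,1.15]
    - [0,0,1.15]
    - [0,0,0]
  delta_rot:
    - [0,0,0]
    - [0,0,0]
    - [0,0,0]
    - [0,0,0]
    - [0,0,0]
    - [0,0,0]
    - [0,0,0]
    - [0,0,0]
    - [0,0,0]
    - [0,0,0]

```text
clock: 16.68
tool_pos: [589.3, -84.5, 23.2]
eef_rot: [2.501, 1.568, -2.637]
ft_force: [-0.3, 0.1, 0.5]
width: 11.8
```

Run:
```python
from plan import *
import cv2
where()
w=camera('wrist')['color'][220:,110:530]
cv2.imwrite('pics/v6.png',w[:,:,::-1])
h=.8866
rows([(*behind((-46,-2),h,28.3),21.5,h,10)]+[(*behind((-46,-1),k,28),21.5,k,12) for k in np.linspace(h,0,7)[1:]],1)
```

```text
t 16.68 tray [-88.1 -54.9] z 23.2 headZ 0.89 F [-0.3  0.1  0.5] w 11.8
10 off [[0.04, 0.01, 0.99], [0.04, 0.01, 0.99], [0.04, 0.02, 0.99], [0.04, 0.02, 0.99], [0.0, 0.48, 0.14], [0.0, 0.41, 0.03], [0.0, 0.41, 0.03], [0.0, 0.41, 0.03], [0.0, 0.41, 0.03], [0.0, 0.41, 0.03]] 
rot [[0.001, -0.001, 0.0], [0.001, -0.001, 0.0], [0.001, -0.001, 0.0], [0.001, -0.001, 0.0], [0.148, 0.0, 0.0], [0.148, 0.0, 0.0], [0.148, 0.0, 0.0], [0.148, 0.0, 0.0], [0.148, 0.0, 0.0], [0.148, 0.0, 0.0]]
```

View pics/v6.png

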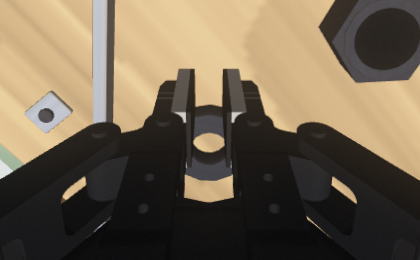

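The third washer is centred (hole at (209,145)) and the nut (375,35) is well clear.

Request:
send_rows:
  offset:
    - [0.04,0,1.0]
    - [0.04,0,1.0]
    - [0.04,0,1.0]
    - [0,0,0.8]
    - [0,0.42,0.08]
    - [0,0.41,0.04]
    - [0,0.41,0.04]
    - [0,0.41,0.04]
    - [0,0.41,0.04]
    - [0,0.41,0.04]
  delta_rot:
    - [0,0,0]
    - [0,0,0]
    - [0,0,0]
    - [0,0,0]
    - [0.148,0,0]
    - [0.148,0,0]
    - [0.148,0,0]
    - [0.148,0,0]
    - [0.148,0,0]
    - [0.148,0,0]

```text
clock: 17.98
tool_pos: [591.6, -26.4, 21.6]
eef_rot: [-2.914, 1.568, -2.686]
ft_force: [0.1, -0.0, 0.9]
width: 11.8
```

Run:
```python
from plan import *
import cv2
where()
w=camera('wrist')['color'][220:,110:530]
cv2.imwrite('pics/v7.png',w[:,:,::-1])
rows([(-48,0,21.5,0,9),(-8,0,21.5,0,11)],1)
```

```text
t 17.98 tray [-71.3   0.8] z 21.6 headZ -0.026 F [ 0.1 -0.   0.9] w 11.8
7 off [[0.0, -0.02, 0.78], [0.0, -0.02, 0.78], [0.0, -0.03, 0.78], [0.0, 0.0, 1.0], [0.0, 0.0, 1.0], [0.0, 0.0, 1.0], [0.0, 0.0, 1.0]] 
rot [[-0.011, -0.001, 0.0], [-0.011, -0.001, 0.0], [-0.011, -0.001, 0.0], [0.0, 0.0, 0.0], [0.0, 0.0, 0.0], [0.0, 0.0, 0.0], [0.0, 0.0, 0.0]]
```

View pics/v7.png

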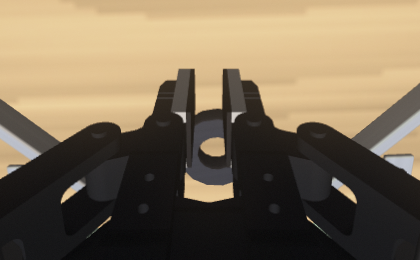

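The washer sits about 3 mm to the right of centre (hole at (213,148)), which is within the gate's clearance. I push on with a slight shift and then re-measure.

Request:
send_rows:
  offset:
    - [0,-0.06,0.8]
    - [0,-0.06,0.8]
    - [0,-0.06,0.8]
    - [0,0,1]
    - [0,0,1]
    - [0,0,1]
  delta_rot:
    - [-0.011,0,0]
    - [-0.011,0,0]
    - [-0.011,0,0]
    - [0,0,0]
    - [0,0,0]
    - [0,0,0]

```text
clock: 18.77
tool_pos: [648.2, -13.4, 21.4]
eef_rot: [-3.007, 1.568, -2.741]
ft_force: [0.8, 0.1, -0.3]
width: 11.7
```

Run:
```python
from plan import *
where()
rows([(0,0,21.5,0,11)],1)
```

```text
t 18.77 tray [-13.2  -0.9] z 21.4 headZ 0.011 F [ 0.8  0.1 -0.3] w 11.7
2 off [[-0.01, 0.04, 0.66], [-0.01, 0.04, 0.66]] 
rot [[0.005, -0.001, 0.0], [0.005, -0.001, 0.0]]
```

Request:
send_rows:
  offset:
    - [0,0,0.6]
    - [0,0,0.5]
    - [0,0,0]
  delta_rot:
    - [0,0,0]
    - [0,0,0]
    - [0,0,0]

```text
clock: 19.15
tool_pos: [660.3, -10.0, 21.2]
eef_rot: [-2.952, 1.568, -2.686]
ft_force: [-0.1, 0.5, -0.3]
width: 11.7
```

Request:
send_rows:
  offset:
    - [0,0,-3]
    - [0,0,-5]
    - [-2,0,-5]
    - [-5,0,-5]
    - [-5,0,-4]
    - [-5,0,-5]
    - [0,0,-5]
    - [0,0,0]
  delta_rot:
    - [0,0,0]
    - [0,0,0]
    - [0,0,0]
    - [0,0,0]
    - [0,0,0]
    - [0,0,0]
    - [0,0,0]
    - [0,0,0]

```text
clock: 20.15
tool_pos: [357.2, -91.8, 179.6]
eef_rot: [-1.853, 1.568, -1.587]
ft_force: [0.8, 0.3, 0.6]
width: 12.1
```

Run:
```python
from plan import *
import cv2
where();see()
a=camera('top')['color'][115:325,220:405];b=camera('scene')['color'][170:330,160:440]
a=cv2.resize(a,(370,420));b=cv2.resize(b,(420,240))
im=np.zeros((420,790,3),np.uint8);im[:,:370]=a;im[:240,370:]=b
cv2.imwrite('pics/v8.png',im[:,:,::-1])
```

```text
t 20.15 tray [-314.5   -3.5] z 179.6 headZ 0.012 F [0.8 0.3 0.6] w 12.1
see [([-159.0, -33.0], 298.0), ([60.0, 0.0], 710.5)]
```

View pics/v8.png

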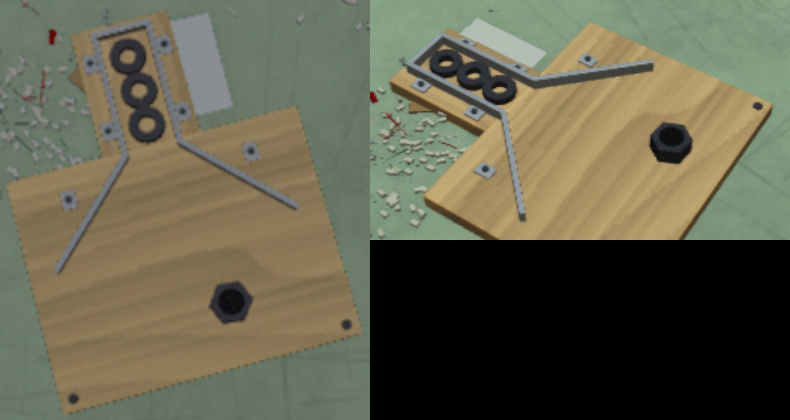

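All three washers lie in line in the slot, at (128,57), (139,91) and (147,124). The merged blob's centroid is at x = 60, so the last washer is at about x = 24–25. The nut has not moved.

Run:
```python
from workcell import *
finish_job()
```

```text
the job is handed in; nothing more can be done
```

I pushed the three dark steel washers through the gate one at a time with the fingertips and handed the job in at about 20 s. I never gripped or lifted them. Each was fully in the slot before the next one reached the gate.

**Final positions:** The last top and scene views show all three in line in the slot, centred sideways to within about 1 mm. The three show as one blob with its centre at x = 60 mm. From that, the centres work out to about x = 96, 60 and 24–25 mm, against the 18 mm needed. I did not measure the third washer on its own, and the tray fit is good to about 2–3 mm, so its margin is about 6 mm.

**Nut and orange rings:** The nut still measures (-159, -33) mm, its starting position. I never approached the orange rings.

**Forces:** Wrist force was about 1 N or less at every reading, and the arm was backed away and touching nothing at hand-in.

**What went wrong:**
- The first approach came down 8 mm off to the side, and I corrected it before touching anything.
- The third washer sat about 3 mm off-centre between the fingertips before the gate, but it went through without trouble.

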